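Click a socket onto the bench nut runner

TASK

Take the taller of the two steel sockets from the wooden rack and fit it, square end down as it stands, on the upright square drive of the bench nut runner: feel for the square by turning it under light pressure, then press it straight down until the spring ball clicks in and it sits fully home on the collar. Work gently, never loading the nut runner with more than 60 N. Let go of it, and leave the shorter socket standing in the rack and the tape roll and the wax fitting where they are.

Things in the scene. Friction and masses are not known exactly. Their poses are not given: they have to be found in the camera images.
- socket_tall_mid (a point): the taller steel socket: round, 36 mm diameter, 62 mm tall, about 0.3 kg, standing upright over a rack post; this point is its centre, 31 mm above its lower end; z up its axis, x and y square to the flats of its bore. Lower end: square bore 20.6 mm across flats, 24 mm deep, mouth bevelled 0.5 mm, a groove inside for the ball; upper end: hex recess. To take it, lift straight up over 20 mm
- socket_short_mid (a point): the shorter steel socket, 36 mm in diameter and 38 mm tall, standing on the other post of the rack, 68 mm from the taller one; this point is its centre, half-way up; leave it there. Which of the two posts carries which socket varies
- socket_rack: wooden rack, 132 x 56 x 16 mm (x, y, z), fixed to the bench; origin under its centre, x along the row; two round posts of 15 mm diameter at x = -34 and +34 mm rise 14 mm above its top; the sockets stand over them on its top, 16 mm above the bench
- drive_seat (a point): centre of the nut runner's flat collar face, 62 mm above the bench, z up, x towards the motor. The square drive, 19 mm across flats, tip bevelled 0.5 mm, rises 21 mm from here. It stopped at any angle about the vertical, which is not measured (these axes do not show it) and repeats every 90 degrees. The socket is home when its lower end rests on this face (its centre 31 mm above this point)
- drive_ball (a joint): how far the spring ball is pressed into the drive (m): 0 = fully out, at most 0.003. The ball stands 2.5 mm out of one flat, 10.5 mm above the collar. It goes in while the socket's wall passes (pushing past it takes about 4 to 10 N) and clicks out again in the groove of a socket that is fully home
- nut_runner: the bench nut runner, fixed to the bench, origin on the bench under the drive's axis: grey gear case 62 mm in diameter, flange 92 x 84 mm, a lying motor 44 mm thick reaching 106 mm towards +x, up to 53 mm high. Its gearbox holds the drive against turning up to about 0.12 N m. The socket slips over the square only when its bore is turned to within about 5 degrees of it
- tape_roll: roll of tape lying flat, 93 mm in diameter, 24 mm high, on the bench in front of the wax pot, nearer to the robot; origin under its centre; leave it
- fitting: small tangle of violet wax fittings, 48 x 60 x 23 mm, on the bench nearer to the robot; origin under its centre; leave it
- socket_tall: the taller socket as a whole, origin at the centre of its lower end
- socket_short: the shorter socket as a whole, origin at the centre of its lower end
- wax_pot: the wax melting pot, fixed on the bench right of the nut runner, an obstacle: about 0.2 x 0.15 m in plan and 142 mm high, its open lid standing at its far side up to about 0.3 m above the bench; go round it or over it; leave it; origin under its centre
Things that resemble listed ones, but are neither listed nor needed, are in the scene too. What is shaped like the socket_tall but green is not meant. What is shaped like the socket_short but purple is not meant.

How it is judged (in metres and radians):
On the way:
1. the taller socket has been lifted clear of the rack (distance of socket_tall_mid from where it was at the start of the episode above 0.03 m and contact force between socket_tall and socket_rack below 0.1 N and z of socket_tall_mid in the frame of drive_seat above 0 m), for 0.1 s.
At the end, for the whole second after the job is handed in: the taller socket, released and still, sits on the collar: centre 31 mm above it (+1.5, -2.5 mm), within 3 mm of the drive axis, upright within 0.06 rad, spring ball out (pressed in under 1 mm); the shorter socket upright within 12 mm of its start (z of socket_tall_mid in the frame of drive_seat between 0.0285 and 0.0325 m and horizontal distance between socket_tall_mid and drive_seat below 0.003 m and angle between socket_tall_mid's own z axis and vertical below 0.06 rad and value of joint drive_ball below 0.001 m and linear speed of socket_tall below 0.01 m/s and angle between socket_short_mid's own z axis and vertical below 0.15 rad and distance of socket_short_mid from where it was at the start of the episode below 0.012 m and contact force between the fingers and socket_tall below 0.1 N); the robot touches nothing.
It fails at once if the nut runner is loaded with more than 60 N by the socket or the robot (contact force between nut_runner and anything else above 60 N).
It fails at once if the shorter socket is lifted or knocked over (moved more than 30 mm) (distance of socket_short_mid from where it was at the start of the episode above 0.03 m).
It fails at once if the tape roll is displaced by more than 30 mm (distance of tape_roll from where it was at the start of the episode above 0.03 m).
It fails at once if the wax fitting is displaced by more than 30 mm (distance of fitting from where it was at the start of the episode above 0.03 m).
It also fails if it takes over 72 s, if anything falls off the work surface, if the arm or the gripper's body presses on something with over 40 N, if the wrist force passes 120 N, or if a joint passes its speed limit or range.

ROBOT

A 6-joint arm with a two-finger parallel gripper is mounted at the origin on the work surface; the furniture and walls round the work are solid. World frame = base frame: x ahead of the robot, y to its left, z up, the work surface at z = 0. Lengths are in m, angles in degrees, forces in N, time in s.
With the tool pointing down it reaches from about 0.35 to 0.975 m from the base axis. Payload 4.9 kg.
Tool frame: the origin (TCP) lies at the very end of the fingers, on their centre line; the grasp point (between the pads) lies 19 mm behind it; z points along the fingers, y is the direction in which the jaws open and shut (so a half turn about z gives the same grasp; the last joint's range is limited). The gripper opens to 85 mm and grips with 20 to 120 N. Pads are 22 mm wide; open, the fingers measure 114 mm over their backs; the gripper's body (76 mm by 85 mm) begins 54 mm behind the grasp point. The pads swing forward as they close: fully open they stand 13 mm farther back than shut.
Start: joints at [-76.433, 3.019, 92.412, -0, 84.569, -6.818], TCP at [0.218, -0.586, 0.231] pointing down, gripper open.
Joint ranges: [-172.51, 172.51], [-57.92, 126.97], [3.15, 148.05], [-58.71, 238.71], [5.1, 150.11], [-179.66, 179.66]. Speed limits (degrees/s): [147.25, 147.25, 180, 180, 180, 180].

INTERFACE

Orientations are given as a 3x3 rotation matrix whose columns are the frame's x, y, z axes.
In Python, from workcell import arm gives the robot as it stands.
- The arm moves only by the shell command python3 -m handwheel 'ROWS' [OPENING]. ROWS is JSON, a list of rows, each a list of 4 numbers: the shift along the tool's x, y, z in cm, then the turn about the tool's z in rad. In form: [[dx, dy, dz, roll], ...]. A call has exactly 10 rows; each row is the pose to reach, as a shift and turn from the pose commanded when the call began, along the tool's axes at that moment; what a row does not reach only later rows make up. A row lasts 1/10 s, in which the tool goes at most 50 mm and 8.59 degrees, less where a joint would pass 70% of its speed; a pose out of reach is approached as far as the arm can. A call with a gripper value outside its range is refused whole. OPENING is the finger opening in cm, from 0 to 8.54, set as the call begins (- or left out, the last holds). The fingers move at their own pace and stop on an object; the grip force is fixed at half the most. Time passes only in rows, so rows that repeat a pose let the fingers close, or fill a call up. It gives the time, the measured TCP pose, the force and the opening at its end, in the units of the state.
- arm.state(): the state, without advancing time (a new reading comes with each control period).
- arm.camera(name): name is "scene" or "top" or "wrist"; returns a dict with "color" (384x512x3 uint8, red, green, blue), "fx", "fy", "cx", "cy" (pixels), "R" (3x3) and "t" (3): a world point X has camera coordinates R X + t; the wrist camera has in their place "hand_eye" (4x4, takes a point from camera to tool coordinates, whose origin is the TCP and whose axes are the flange's). Camera axes: x right, y down, z forward; pixel columns grow to the right and rows downward; lengths in m; the calibration is good to about 2 mm. A picture is of the moment at which its call begins: read the wrist's pose just before it. There is no depth.
- arm.finish_job(): hands the job in, once; it reports no verdict.
The state is a dict: "time_s": time; "joint_positions": joint angles; "joint_velocities": joint speeds; "effort": joint torques, N m; "ee_pos": TCP position; "tcp_rot": TCP orientation; "wrist_force": force on the tool from outside, world axes, zero at the start; "moment": the same for the moment, N m; "grip_width": finger opening in m.
Only numpy, scipy, OpenCV 4.12 (cv2) and the standard library are available. Lean on these libraries where they do the work, as an engineer would, in place of code of your own. Each camera call takes 0.05 s, during which the arm holds its last target.

## Working session

There is one attempt and no reset: what is moved stays moved. The work goes in short steps, Python scripts to look and compute and a shell command to move; the robot and the scene stay as the last step left them, time stands still between calls to the robot, and variables do not carry over. Pictures are saved under pics/ and viewed, and the job is handed in when it is done.

```bash
ls; mkdir -p pics
python3 - <<'E'
from workcell import arm
import cv2, numpy as np
s=arm.state(); print(s)
for n in ("scene","top","wrist"):
    c=arm.camera(n); cv2.imwrite(f"pics/{n}0.png",c["color"][:,:,::-1])
    print(n,{k:np.round(v,4).tolist() for k,v in c.items() if k!="color"})
E
```

```text
pics
{'time_s': 0.0, 'joint_positions': array([-7.64319828e+01,  3.05746284e+00,  9.24921287e+01,  1.37523747e-03,
        8.45672960e+01, -6.81771848e+00]), 'joint_velocities': array([ 0.08927723,  0.04622431,  0.05769141,  0.06429786, -0.08155479,
       -0.00450566]), 'effort': array([ 7.16131854e-04, -3.93684232e+01, -3.70174313e+01,  3.51254403e-05,
        7.16331677e-03,  4.32437488e-06]), 'ee_pos': array([ 0.21757789, -0.58524872,  0.23006042]), 'tcp_rot': array([[ 9.37369601e-01,  3.48336078e-01, -4.55371941e-04],
       [ 3.48336274e-01, -9.37367529e-01,  1.98874264e-03],
       [ 2.65899940e-04, -2.02280946e-03, -9.99997919e-01]]), 'wrist_force': array([-0.17569457, -0.36738787,  0.43805279]), 'moment': array([ 0.04072146,  0.00299484, -0.00291919]), 'grip_width': 0.08504295301751545}
scene {'fx': 361.5257, 'fy': 361.5257, 'cx': 261.6115, 'cy': 190.9387, 'R': [[-0.6034, -0.7972, -0.02], [-0.3764, 0.3069, -0.8742], [0.703, -0.5199, -0.4852]], 't': [0.3887, 0.1964, 0.6149]}
top {'fx': 442.0273, 'fy': 442.0273, 'cx': 247.2868, 'cy': 197.5367, 'R': [[0.0063, -1.0, -0.0066], [-0.9844, -0.0051, -0.1757], [0.1757, 0.0076, -0.9844]], 't': [0.1447, 0.4519, 0.8312]}
wrist {'fx': 326.5802, 'fy': 326.5802, 'cx': 257.5875, 'cy': 189.5168, 'hand_eye': [[0.0014, -0.9539, -0.3, 0.0771], [1.0, 0.0013, 0.0004, 0.0005], [-0.0, -0.3, 0.9539, -0.1427], [0.0, 0.0, 0.0, 1.0]]}
```

View pics/scene0.png

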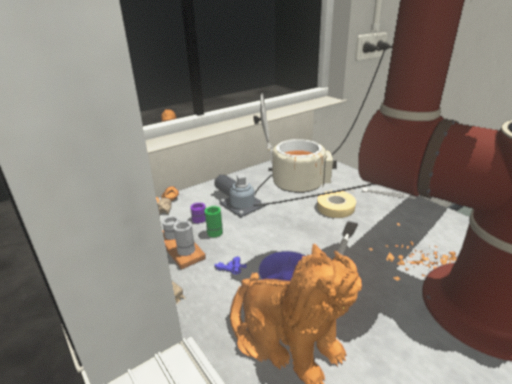

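View pics/top0.png

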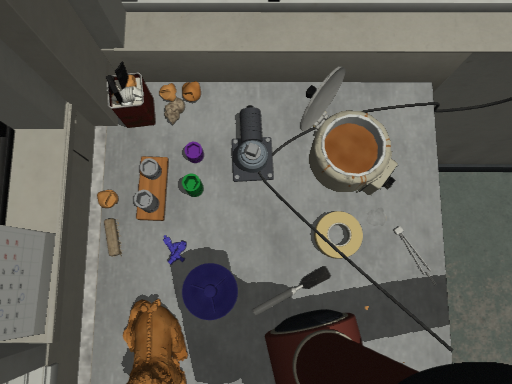

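View pics/wrist0.png

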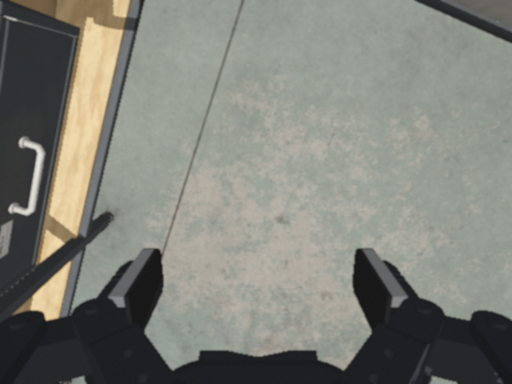

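```bash
cat > h.py <<'E'
from workcell import arm
import cv2, numpy as np
def ray(c,u,v,st=None):
    d=np.array([(u-c["cx"])/c["fx"],(v-c["cy"])/c["fy"],1.0])
    if "hand_eye" in c:
        H=np.array(c["hand_eye"]); R=st["tcp_rot"]
        return st["ee_pos"]+R@H[:3,3], R@(H[:3,:3]@d)
    R=np.array(c["R"]);t=np.array(c["t"])
    return -R.T@t, R.T@d
def onz(c,u,v,z,st=None):
    o,d=ray(c,u,v,st); return o+d*(z-o[2])/d[2]
def proj(c,X,st=None):
    X=np.array(X)
    if "hand_eye" in c:
        H=np.array(c["hand_eye"]); p=st["tcp_rot"].T@(X-st["ee_pos"]); q=H[:3,:3].T@(p-H[:3,3])
    else: q=np.array(c["R"])@X+np.array(c["t"])
    return np.array([c["fx"]*q[0]/q[2]+c["cx"],c["fy"]*q[1]/q[2]+c["cy"]])
E
python3 - <<'E'
from h import *
c=arm.camera("top"); s=arm.camera("scene")
for n,u,v,z in [("far sock short",149,168,.054),("far sock tall",149,168,.078),("near tall",144,200,.078),("near short",144,200,.054),("seat",252,155,.083),("tape",339,235,.024),("pot",352,150,.142),("fit",175,249,.02),("green",190,185,.062),("purple",193,152,.038),("rackc1",141,157,.016),("rc2",168,157,.016),("rc3",165,220,.016),("rc4",136,219,.016)]:
    X=onz(c,u,v,z); print(n,X.round(3),proj(s,X).round(0))
im=c["color"][130:280,90:290,::-1]; cv2.imwrite("pics/t1.png",cv2.resize(im,None,fx=4,fy=4,interpolation=2))
im=s["color"][165:280,150:300,::-1]; cv2.imwrite("pics/s1.png",cv2.resize(im,None,fx=5,fy=5,interpolation=2))
E
```

```text
far sock short [0.507 0.341 0.054] [172. 221.]
far sock tall [0.501 0.335 0.078] [174. 211.]
near tall [0.439 0.342 0.078] [185. 226.]
near short [0.443 0.348 0.054] [183. 236.]
seat [0.526 0.139 0.083] [245. 178.]
tape [ 0.38  -0.034  0.024] [338. 200.]
pot [ 0.519 -0.038  0.142] [302. 139.]
fit [0.351 0.29  0.02 ] [234. 261.]
green [0.471 0.258 0.062] [214. 211.]
purple [0.544 0.257 0.038] [199. 207.]
rackc1 [0.539 0.368 0.016] [157. 233.]
rc2 [0.54  0.312 0.016] [180. 224.]
rc3 [0.409 0.313 0.016] [208. 252.]
rc4 [0.41  0.371 0.016] [182. 264.]
```

View pics/t1.png

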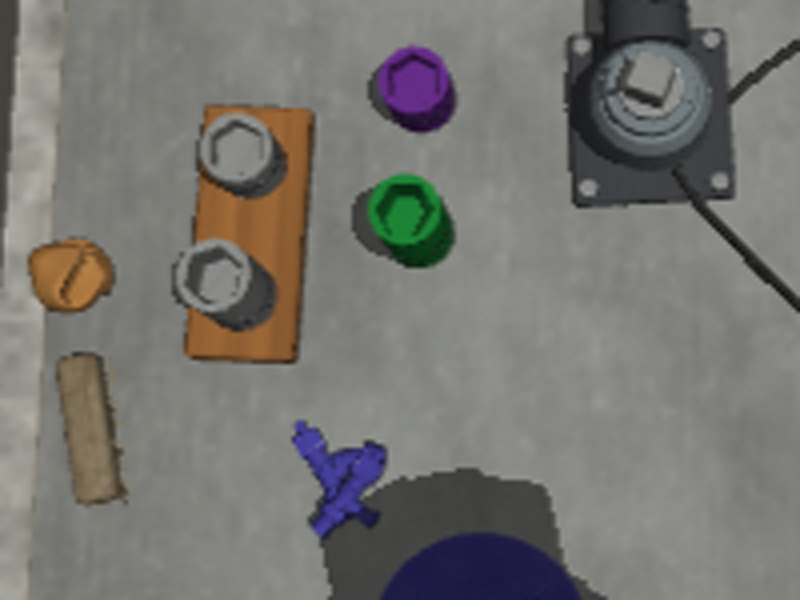

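View pics/s1.png

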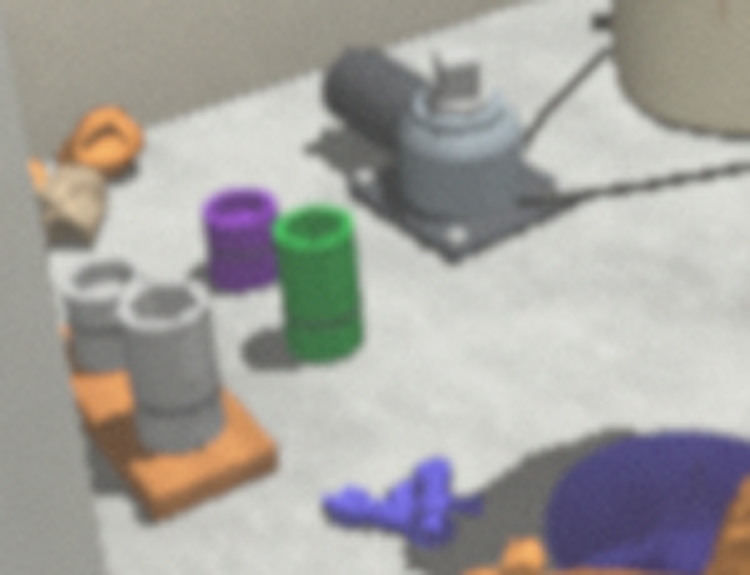

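```bash
python3 -m handwheel '[[1,-1.2,-0.2,0],[3,-3.7,-0.5,0],[5.5,-6.8,-1,0],[8,-9.8,-1,0],[10.5,-12.9,-1,0],[13,-16,-1.5,0],[15.5,-19,-2,0],[18,-22.1,-2,0],[20.5,-25.2,-2,0],[23,-28.3,-2,0]]' 6.0
```

```text
time_s: 1.25
ee_pos: [0.3348, -0.2382, 0.2514]
tcp_rot: [[0.937, 0.348, 0.001], [0.348, -0.937, -0.0], [0.001, 0.001, -1.0]]
wrist_force: [0.9, 0.2, 0.5]
grip_width: 0.0601
```

```bash
python3 -m handwheel '[[2,-2,0,0.03],[5,-5,0,0.08],[8.3,-8,0,0.12],[11.5,-11.2,0,0.16],[14.8,-14.4,0,0.2],[18,-17.5,0,0.24],[21.3,-20.7,0,0.28],[24.5,-23.8,0,0.32],[27.5,-26.8,0,0.34],[30,-29.2,0,0.356]]'
python3 - <<'E'
from h import *
st=arm.state(); c=arm.camera("wrist"); cv2.imwrite("pics/w1.png",c["color"][:,:,::-1]); np.savez("w1.npz",ee=st["ee_pos"],R=st["tcp_rot"])
print(st["ee_pos"],st["joint_positions"],st["tcp_rot"])
for z in(.083,.062): print(proj(c,[.526,.139,z],st))
E
```

```text
time_s: 2.25
ee_pos: [0.5139, 0.1406, 0.2514]
tcp_rot: [[1.0, 0.001, 0.0], [0.001, -1.0, 0.0], [0.0, -0.0, -1.0]]
wrist_force: [0.4, -0.6, -0.1]
grip_width: 0.0603
[0.51389548 0.14058564 0.2513909 ] [ 7.28273372e+00 -1.03651434e+01  1.03276207e+02  2.19991815e-02
  8.70814353e+01  9.72229659e+01] [[ 9.99999473e-01  1.02363559e-03  8.12654235e-05]
 [ 1.02360326e-03 -9.99999397e-01  3.96964214e-04]
 [ 8.16717212e-05 -3.96880822e-04 -9.99999918e-01]]
[258.88655895 157.33754957]
[258.81612769 153.1391924 ]
```

View pics/w1.png

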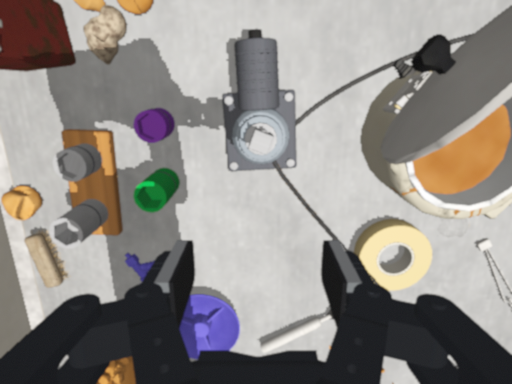

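Run:
```python
import cv2
im=cv2.imread("pics/w1.png")[85:185,205:315]; cv2.imwrite("pics/w1z.png",cv2.resize(im,None,fx=6,fy=6,interpolation=2))
im=cv2.imread("pics/w1.png")[120:260,30:170]; cv2.imwrite("pics/w1r.png",cv2.resize(im,None,fx=4,fy=4,interpolation=2))
im=cv2.imread("pics/top0.png")[130:185,225:280]; cv2.imwrite("pics/t0z.png",cv2.resize(im,None,fx=10,fy=10,interpolation=2))
```

```text
(no output)
```

View pics/w1z.png

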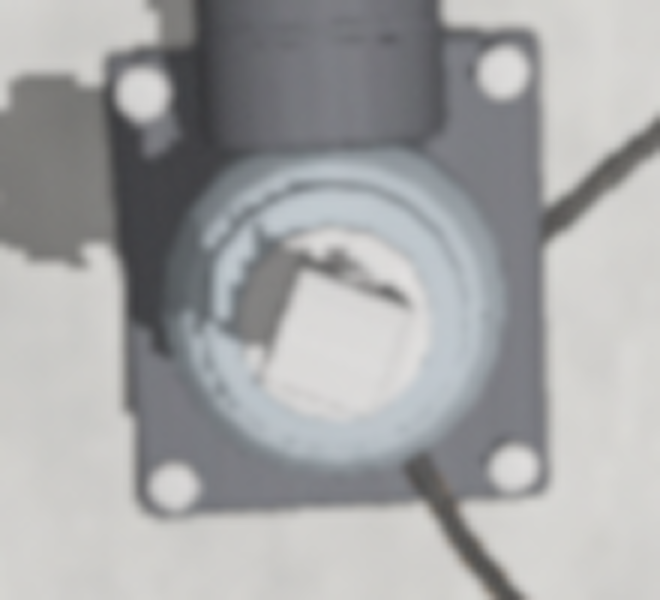

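View pics/w1r.png

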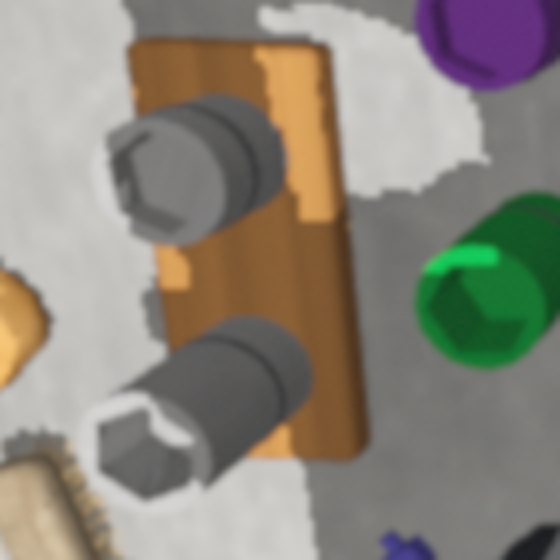

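View pics/t0z.png

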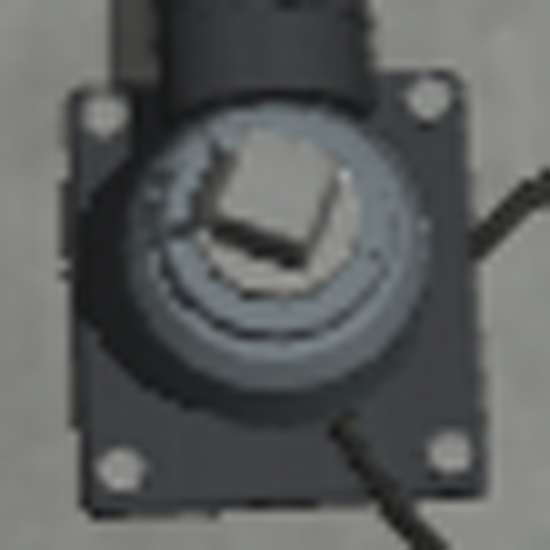

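Run:
```python
from h import *
w=np.load("w1.npz"); st={"ee_pos":w["ee"],"tcp_rot":w["R"]}
c=arm.camera("wrist"); t=arm.camera("top")
Z=lambda u,v:(205+u/6-.4,85+v/6-.4)
for n,u,v,z in [("A",300,268,.083),("B",408,305,.083),("C",370,414,.083),("D",262,382,.083),("collar",329,322,.062),("holes",143,95,.008),("h",503,72,.008),("h",515,467,.008),("h",174,486,.008)]:
    print(n,onz(c,*Z(u,v),z,st).round(4))
T=lambda u,v:(225+u/10-.4,130+v/10-.4)
for n,u,v,z in [("A",240,128,.083),("B",335,165,.083),("C",305,245,.083),("D",212,210,.083),("h",105,116,.008),("h",430,97,.008),("h",448,453,.008),("h",122,470,.008)]:
    print("top",n,onz(t,*T(u,v),z).round(4))
# socket tall top centre
R=lambda u,v:(30+u/4-.4,120+v/4-.4)
print("tall w",onz(c,*R(148,447),.078,st),"short w",onz(c,*R(165,185),.054,st))
T1=lambda u,v:(90+u/4-.4,130+v/4-.4)
print("tall t",onz(t,*T1(215,276),.078),"short t",onz(t,*T1(239,150),.054))
print(onz(t,*T1(254,232),.016))
```

```text
A [0.5529 0.1431 0.083 ]
B [0.5472 0.1261 0.083 ]
C [0.5297 0.1319 0.083 ]
D [0.5348 0.1492 0.083 ]
collar [0.5413 0.1384 0.062 ]
holes [0.5763 0.1737 0.008 ]
h [0.5806 0.1053 0.008 ]
h [0.5041 0.1006 0.008 ]
h [0.5    0.1693 0.008 ]
top A [0.5509 0.1451 0.083 ]
top B [0.5436 0.1269 0.083 ]
top C [0.5278 0.1326 0.083 ]
top D [0.5346 0.1504 0.083 ]
top h [0.5767 0.1739 0.008 ]
top h [0.5811 0.1058 0.008 ]
top h [0.5046 0.1022 0.008 ]
top h [0.5007 0.1695 0.008 ]
tall w [0.44486824 0.3420169  0.078     ] short w [0.51018398 0.3395815  0.054     ]
tall t [0.44137305 0.34326    0.078     ] short t [0.50856416 0.34035795 0.054     ]
[0.47508285 0.33973298 0.016     ]
```

```bash
python3 -m handwheel '[[-0.5,-1.5,0,0],[-1.3,-4,0.5,0],[-2.2,-6.5,1,0],[-3.1,-9,2,0],[-4,-11.5,3,0],[-5,-14,4,0],[-5.9,-16.5,4.7,0],[-6.6,-18.7,5,0],[-7.1,-20.2,5,0],[-7.1,-20.2,5,0]]'
python3 - <<'E'
from h import *
st=arm.state(); c=arm.camera("wrist"); cv2.imwrite("pics/w2.png",c["color"][:,:,::-1]); np.savez("w2.npz",ee=st["ee_pos"],R=st["tcp_rot"])
print(st["ee_pos"],st["joint_positions"],st["wrist_force"])
cv2.imwrite("pics/w2z.png",cv2.resize(c["color"][40:240,160:360,::-1],None,fx=3,fy=3,interpolation=2))
E
```

```text
time_s: 3.4
ee_pos: [0.4424, 0.3406, 0.2017]
tcp_rot: [[1.0, 0.001, 0.0], [0.001, -1.0, 0.0], [0.0, -0.0, -1.0]]
wrist_force: [0.1, -1.1, 0.5]
grip_width: 0.0601
[0.44238712 0.34064298 0.20168288] [ 2.99532130e+01 -4.94583752e+00  1.03137926e+02  1.32197980e-02
  8.17871785e+01  1.19874949e+02] [ 0.11010556 -1.11480123  0.54433084]
```

View pics/w2.png

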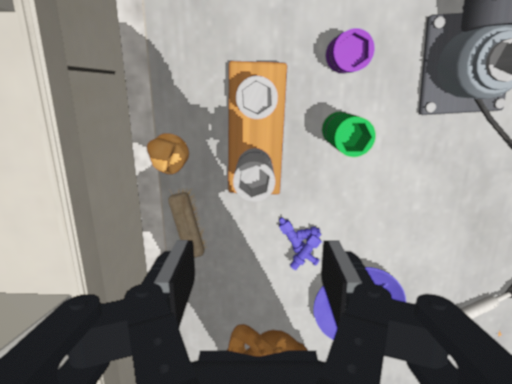

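View pics/w2z.png

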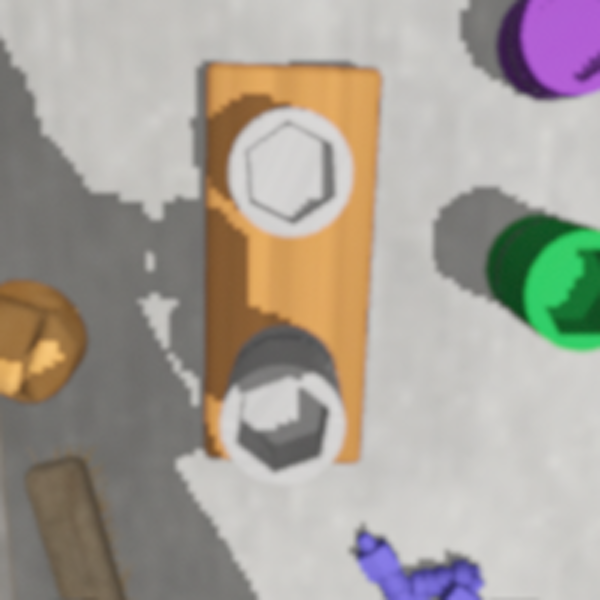

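Run:
```python
from h import *
w=np.load("w2.npz"); st={"ee_pos":w["ee"],"tcp_rot":w["R"]}
c=arm.camera("wrist"); 
Z=lambda u,v:(160+u/3-.33,40+v/3-.33)
print(onz(c,*Z(283.5,427),.078,st),onz(c,*Z(291,172),.054,st))
for a,b in [((205,62),(0,0)),((381,72),0),((358,462),0),((206,455),0)]: print(onz(c,*Z(*a),.016,st).round(4))
im=cv2.imread("pics/w2.png")[155:210,228:283]; cv2.imwrite("pics/w2h.png",cv2.resize(im,None,fx=10,fy=10,interpolation=2))
```

```text
[0.44256506 0.34317065 0.078     ] [0.51134304 0.34125123 0.054     ]
[0.5433 0.3683 0.016 ]
[0.5405 0.3132 0.016 ]
[0.4119 0.3175 0.016 ]
[0.4143 0.3711 0.016 ]
```

View pics/w2h.png

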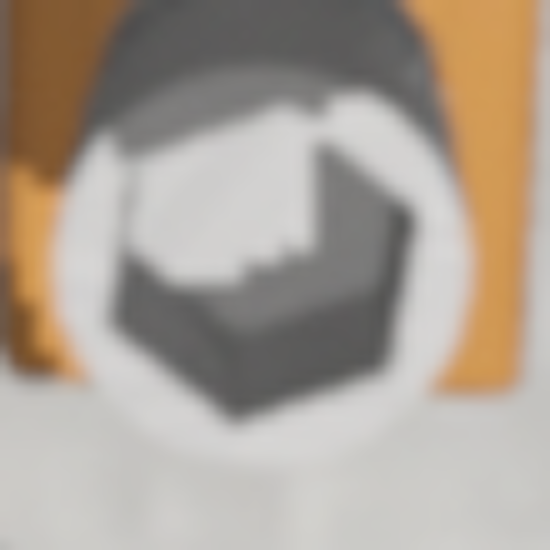

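```bash
python3 -m handwheel '[[0,-0.2,1.5,0],[0,-0.26,3.5,0],[0,-0.26,6,0],[0,-0.26,8.5,0],[0,-0.26,11,0],[0,-0.26,13.5,0],[0,-0.26,15.5,0],[0,-0.26,16.7,0],[0,-0.26,17.3,0],[0,-0.26,17.3,0]]'
python3 - <<'E'
from h import *
st=arm.state(); c=arm.camera("wrist"); cv2.imwrite("pics/w3.png",c["color"][:,:,::-1])
print(st["ee_pos"],st["wrist_force"])
E
```

```text
time_s: 4.5
ee_pos: [0.443, 0.3418, 0.0275]
tcp_rot: [[1.0, -0.001, -0.001], [-0.001, -1.0, -0.001], [-0.001, 0.001, -1.0]]
wrist_force: [-0.3, 0.2, -0.1]
grip_width: 0.0598
[0.44303682 0.34180519 0.02754792] [-0.32832987  0.2237543  -0.13167049]
```

View pics/w3.png

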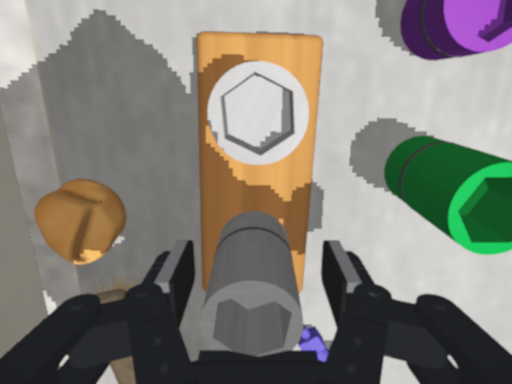

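```bash
python3 -m handwheel '[[0,-0.12,0,0],[0,-0.12,0,0],[0,-0.12,0,0],[0,-0.12,0,0],[0,-0.12,0,0],[0,-0.12,0,0],[0,-0.12,0,0],[0,-0.12,0,0],[0,-0.12,0,0],[0,-0.12,0,0]]' 2.5
python3 - <<'E'
from h import *
st=arm.state(); c=arm.camera("wrist"); cv2.imwrite("pics/w4.png",c["color"][:,:,::-1])
print(st["ee_pos"],st["wrist_force"],st["moment"],st["grip_width"])
E
```

```text
time_s: 5.55
ee_pos: [0.4444, 0.3442, 0.0299]
tcp_rot: [[1.0, -0.0, 0.002], [-0.0, -1.0, 0.001], [0.002, -0.001, -1.0]]
wrist_force: [-0.2, -0.8, 6.4]
grip_width: 0.0348
[0.44436348 0.34417727 0.02990509] [-0.20454348 -0.79532261  6.41569229] [-0.14069275  0.0434369  -0.00674558] 0.034831127030745944
```

View pics/w4.png

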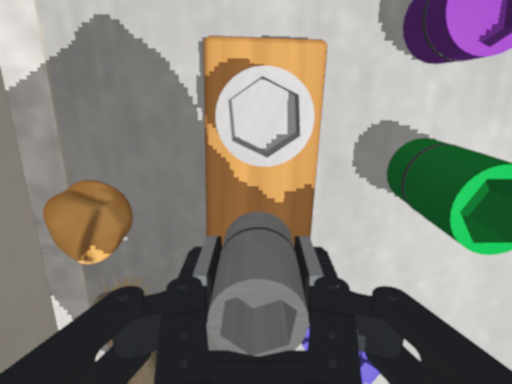

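```bash
python3 -m handwheel '[[0,0,-0.3,0],[0,0,-0.8,0],[0,0,-1.5,0],[0,0,-2.3,0],[0,0,-3.5,0],[0,0,-5,0],[0,0,-7,0],[0,0,-9,0],[0,0,-10.5,0],[0,0,-11,0]]'
python3 - <<'E'
from h import *
st=arm.state(); c=arm.camera("wrist"); cv2.imwrite("pics/w5.png",c["color"][:,:,::-1]); s=arm.camera("scene");cv2.imwrite("pics/s5.png",cv2.resize(s["color"][120:280,130:330,::-1],None,fx=4,fy=4,interpolation=2))
print(st["ee_pos"],st["wrist_force"],st["moment"],st["grip_width"],st["joint_positions"])
E
```

```text
time_s: 6.6
ee_pos: [0.4446, 0.3443, 0.1416]
tcp_rot: [[1.0, -0.0, 0.004], [-0.0, -1.0, 0.002], [0.004, -0.002, -1.0]]
wrist_force: [1.0, 0.1, -2.8]
grip_width: 0.0346
[0.44457078 0.34434808 0.14156277] [ 1.04429135  0.08929474 -2.8293066 ] [ 0.01164495 -0.04291168  0.0093111 ] 0.03457444495460621 [ 3.01775210e+01 -1.52736148e+00  1.05808117e+02  4.44646818e-04
  7.54455731e+01  1.20191315e+02]
```

View pics/w5.png

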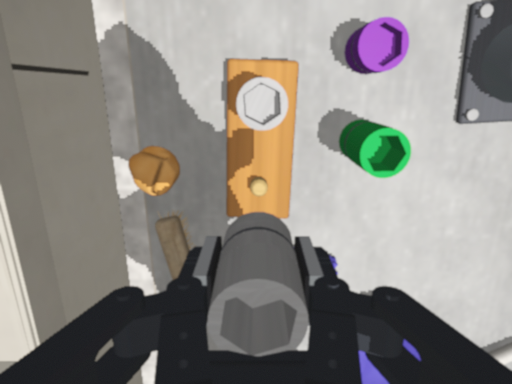

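View pics/s5.png

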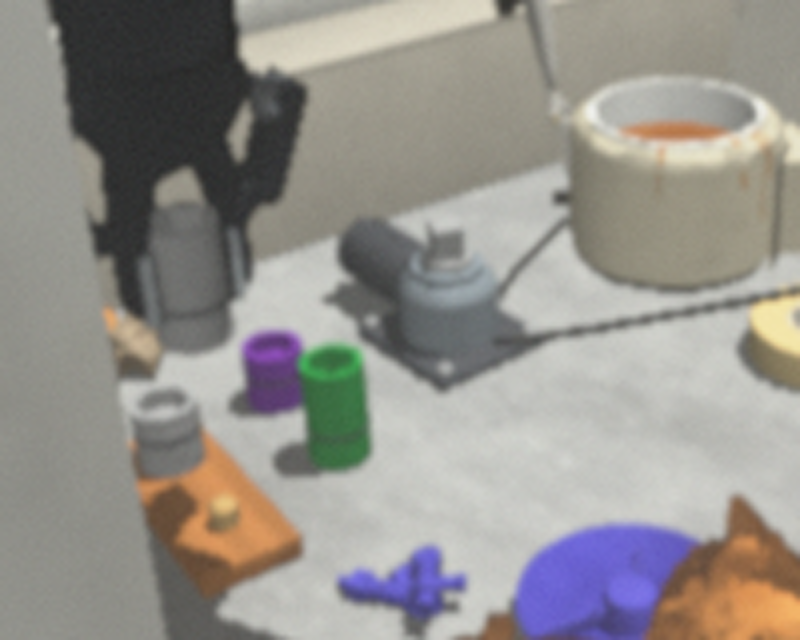

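Run:
```python
from h import *
im=cv2.imread("pics/w5.png")[200:370,190:330]; cv2.imwrite("pics/w5z.png",cv2.resize(im,None,fx=4.5,fy=4.5,interpolation=2))
c=arm.camera("wrist")
st={"ee_pos":np.zeros(3),"tcp_rot":np.eye(3)}
# points in tool frame
print("bottom edge top circle", onz(c,258,353,-.048,st), onz(c,207,320,-.048,st),onz(c,308,320,-.048,st))
# predicted circles for x offset 0
for z in(-.048,.014):
  for a in range(0,360,45):
    print(z,a,proj(c,[.018*np.cos(np.radians(a)),.018*np.sin(np.radians(a)),z],st).round(1))
```

```text
bottom edge top circle [-0.01436594  0.00057963 -0.048     ] [-0.00011647 -0.01717665 -0.048     ] [-6.84456387e-05  1.79374744e-02 -4.80000000e-02]
-0.048 0 [256.4 274.4]
-0.048 45 [294.3 288.2]
-0.048 90 [308.2 319.8]
-0.048 135 [291.8 349.4]
-0.048 180 [256.4 361. ]
-0.048 225 [221.  349.3]
-0.048 270 [204.6 319.7]
-0.048 315 [218.5 288.1]
0.014 0 [256.8 208.1]
0.014 45 [281.4 217.7]
0.014 90 [290.8 240. ]
0.014 135 [280.3 261.4]
0.014 180 [256.8 269.9]
0.014 225 [233.2 261.3]
0.014 270 [222.8 239.9]
0.014 315 [232.2 217.6]
```

View pics/w5z.png

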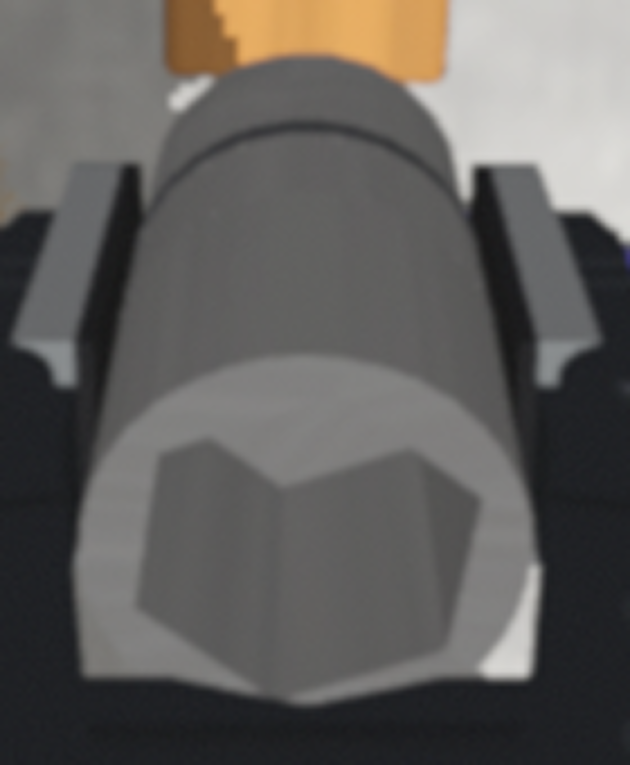

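```bash
python3 - <<'E'
from h import *
c=arm.camera("wrist")
st={"ee_pos":np.zeros(3),"tcp_rot":np.eye(3)}
P=np.array([onz(c,190+u/4.5-.4,200+v/4.5-.4,-.048,st)[:2] for u,v in [(138,607),(158,455),(320,396),(480,495),(445,645),(275,695)]])
m=P.mean(0);print(m)
a=np.degrees(np.arctan2(P[:,1]-m[1],P[:,0]-m[0]));print(a,a%60,np.hypot(*(P-m).T))
st=arm.state();print(st["ee_pos"])
E
python3 -m handwheel '[[0,1,-0.5,0],[0.5,3,-1,0],[1,5.5,-1.5,0],[1.5,8.2,-1.5,0],[2,11,-1.5,0],[2.5,14,-1.5,0],[3,16.8,-1.5,0],[3.4,19,-1.5,0],[3.6,20.4,-1.5,0],[3.6,20.7,-1.5,0]]'
python3 - <<'E'
from h import *
c=arm.camera("wrist"); st=arm.state();c=arm.camera("wrist"); cv2.imwrite("pics/w6.png",c["color"][:,:,::-1]); np.savez("w6.npz",ee=st["ee_pos"],R=st["tcp_rot"])
print(st["ee_pos"],st["tcp_rot"],st["joint_positions"])
p=proj(c,[.5405,.1376,.075],st);print(p); u,v=int(p[0])-50,max(0,int(p[1])-50);print(u,v)
cv2.imwrite("pics/w6z.png",cv2.resize(c["color"][v:v+100,u:u+100,::-1],None,fx=6,fy=6,interpolation=2))
E
```

```text
[-0.00100811  0.000163  ]
[-112.06255163  -51.31364878    5.23278242   68.91631029  128.19140121
 -170.90179865] [7.93744837 8.68635122 5.23278242 8.91631029 8.19140121 9.09820135] [0.01395035 0.01403485 0.01401471 0.01450853 0.01435674 0.01400763]
[0.44273137 0.34327791 0.13743696]
time_s: 7.8
ee_pos: [0.479, 0.1352, 0.1528]
tcp_rot: [[1.0, -0.002, -0.001], [-0.002, -1.0, -0.0], [-0.001, 0.0, -1.0]]
wrist_force: [-0.3, 0.9, -2.6]
grip_width: 0.0348
[0.47896642 0.13568853 0.15295068] [[ 9.99998155e-01 -1.73418920e-03 -8.25742170e-04]
 [-1.73418784e-03 -9.99998496e-01  2.36399886e-06]
 [-8.25745028e-04 -9.32002470e-07 -9.99999659e-01]] [ 7.24172156e+00 -1.12085854e+01  1.13546997e+02  6.24132186e-03
  7.77085052e+01  9.73397521e+01]
[254.02229252 111.71623721]
204 61
```

View pics/w6z.png

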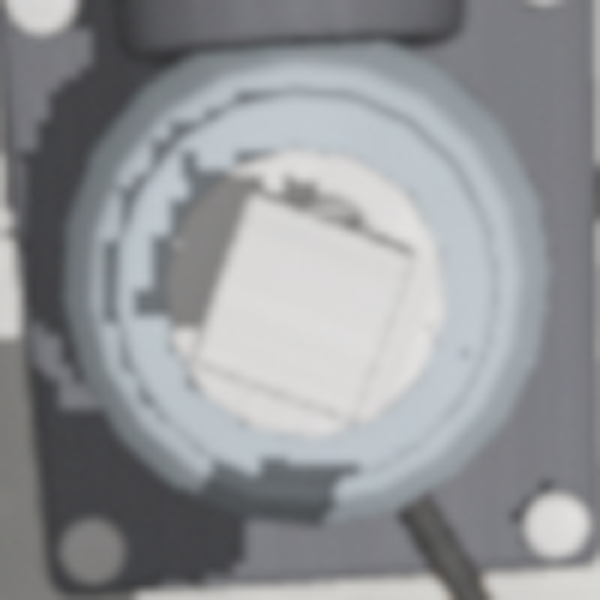

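View pics/w6.png

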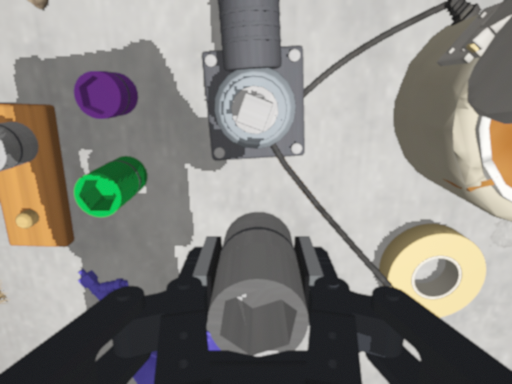

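Run:
```python
from h import *
w=np.load("w6.npz"); st={"ee_pos":w["ee"],"tcp_rot":w["R"]}
c=arm.camera("wrist"); Z=lambda u,v:(204+u/6-.4,61+v/6-.4)
P=np.array([onz(c,*Z(u,v),.083,st) for u,v in [(248,197),(412,250),(358,418),(200,360)]]);print(P.round(4),P.mean(0))
for i in range(4): d=P[(i+1)%4]-P[i]; print(np.degrees(np.arctan2(d[1],d[0]))%90,np.hypot(d[0],d[1]))
# collar face circle: left 165? right 443, top 148 bottom 435
print(onz(c,*Z(304,292),.062,st), onz(c,*Z(165,292),.062,st),onz(c,*Z(443,292),.062,st),onz(c,*Z(304,148),.062,st),onz(c,*Z(304,435),.062,st))
# case outer circle
print(onz(c,*Z(308,282),.055,st))
print(arm.state()["ee_pos"])
im=cv2.imread("pics/w6.png")[205:365,190:330]; cv2.imwrite("pics/w6s.png",cv2.resize(im,None,fx=4.5,fy=4.5,interpolation=2))
```

```text
[[0.5522 0.1432 0.083 ]
 [0.5469 0.126  0.083 ]
 [0.5294 0.1316 0.083 ]
 [0.5355 0.1485 0.083 ]] [0.54100196 0.13730496 0.083     ]
72.6945557300678 0.017955956349686678
72.29631719974495 0.01834942631506383
70.01065296732651 0.017965031565875544
72.31197275566115 0.017508146224645353
[0.54122977 0.13756157 0.062     ] [0.54123504 0.15368665 0.062     ] [0.54122451 0.12143636 0.062     ] [0.5571439  0.13750776 0.062     ] [0.52473389 0.13761734 0.062     ]
[0.54193825 0.13714944 0.055     ]
[0.47895431 0.13695138 0.15311623]
```

View pics/w6s.png

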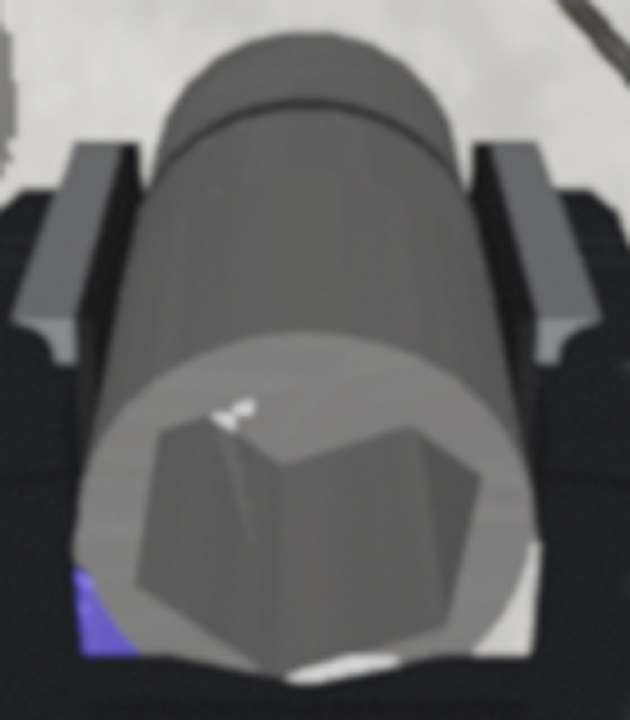

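```bash
python3 -m handwheel '[[0.5,0,0,0.03],[1.5,0,0,0.06],[2.5,0,0.5,0.09],[3.5,0,1,0.12],[4.5,0,2,0.15],[5.4,0,3,0.168],[6,0,3.8,0.168],[6.3,0,4.3,0.168],[6.37,0,4.5,0.168],[6.37,0,4.5,0.168]]'
python3 - <<'E'
from h import *
for i in range(4): s=arm.camera("scene")
cv2.imwrite("pics/s7.png",cv2.resize(s["color"][130:250,190:310,::-1],None,fx=5,fy=5,interpolation=2))
st=arm.state(); np.set_printoptions(precision=4,suppress=True)
print(st["ee_pos"],st["wrist_force"],st["moment"],st["tcp_rot"],st["joint_positions"],proj(s,[.541,.1373,.083]),proj(s,[.541,.1373,.062]))
E
```

```text
time_s: 8.95
ee_pos: [0.5427, 0.1366, 0.1079]
tcp_rot: [[0.986, -0.167, -0.001], [-0.167, -0.986, -0.0], [-0.001, 0.0, -1.0]]
wrist_force: [-0.7, 0.8, -2.3]
grip_width: 0.0345
[0.5431 0.1366 0.1089] [ 0.1318  0.6354 -1.8271] [0.0094 0.0364 0.0141] [[ 0.9859 -0.1674  0.001 ]
 [-0.1674 -0.9859  0.0002]
 [ 0.001  -0.0003 -1.    ]] [  6.5077   0.3383 107.295    0.0021  72.3071 106.1431] [241.6237 175.5268] [242.0216 183.1277]
```

View pics/s7.png

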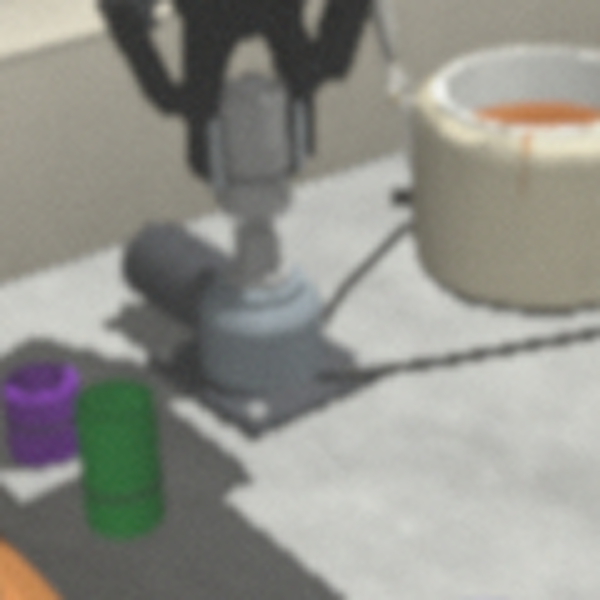

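Run:
```python
from h import *
acc=0
for i in range(6):
    s=arm.camera("scene"); acc=acc+s["color"].astype(float)/6
im=acc.astype(np.uint8)[:,:,::-1]
cv2.imwrite("pics/s8.png",cv2.resize(im[150:205,215:275],None,fx=10,fy=10,interpolation=2))
g=acc.mean(2)
for r in range(164,188): print(r,g[r,228:256].astype(int))
st=arm.state();print(st["ee_pos"],st["wrist_force"])
```

```text
164 [102  77  62  67  90 107 102  92  95 103 106 108 109 108 108 109 109 108
 103  93  91 107 122 129 132 134 139 142]
165 [120 102  83  75  90 107 106  91  89  95  98 100 101 100 100  99  99 101
 103 106 109 121 129 138 142 147 159 164]
166 [132 122 108  97 100 109 106  93  91  94  95  97  97  96  98  98  98 103
 110 116 127 138 147 160 167 170 179 186]
167 [136 132 126 117 111 108 104  96  97 102 102 104 103 103 105 104 106 107
 111 121 145 164 174 182 185 187 189 190]
168 [135 135 133 129 119 107 100  99 105 108 110 111 112 111 111 111 111 110
 112 123 153 180 190 192 191 189 189 190]
169 [134 134 135 134 126 112 101 103 106 110 113 114 113 114 113 114 115 115
 116 128 155 181 191 191 190 189 188 188]
170 [133 134 134 134 131 121 107 104 107 111 113 113 114 114 114 116 118 120
 122 133 158 181 189 188 188 187 188 188]
171 [134 133 133 133 134 132 119 108 108 110 113 113 114 113 113 116 120 123
 130 145 168 183 187 187 186 186 187 187]
172 [133 134 140 143 147 152 142 125 117 114 113 113 113 112 113 116 123 134
 148 163 179 187 188 187 186 185 185 187]
173 [142 147 159 168 171 175 
[... 1128 characters left out ...]
187 185 186 186 186 186 188 187]
183 [ 93  93  87  85  88  95  97  98  98  96 100 107 111 110 110 111 116 137
 168 183 179 179 183 186 186 186 186 186]
184 [ 88  83  75  73  78  86  92  95  96  97 100 107 108 110 114 123 133 150
 171 176 172 173 180 184 186 187 187 187]
185 [ 79  73  69  68  74  84  90  94  98 100 101 107 110 113 123 142 153 158
 162 163 167 170 174 179 182 185 188 189]
186 [ 72  68  68  70  77  84  88  92  98 101 105 111 118 121 129 143 152 152
 151 157 163 164 161 170 175 182 189 191]
187 [ 68  67  69  74  80  86  89  92  95  99 108 121 130 134 135 136 141 147
 154 160 158 150 149 162 169 176 187 191]
[0.54294027 0.13657517 0.1084984 ] [ 0.25089722 -1.66263306 -2.83811013]
```

View pics/s8.png

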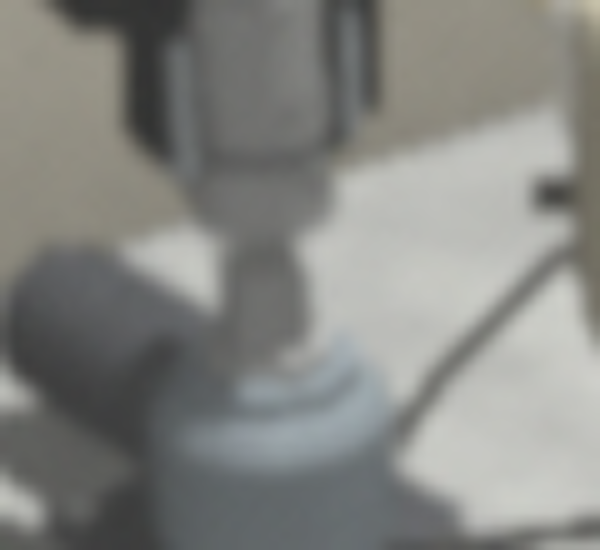

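```bash
python3 -m handwheel '[[0,0,0.3,0],[0,0,0.6,0],[0,0,0.8,0],[0,0,0.95,0],[0,0,1.05,0],[0,0,1.15,0],[0,0,1.25,0],[0,0,1.35,0],[0,0,1.4,0],[0,0,1.4,0]]'
python3 - <<'E'
from h import *
np.set_printoptions(precision=4,suppress=True)
st=arm.state(); print(st["ee_pos"],st["wrist_force"],st["moment"])
E
```

```text
time_s: 10.45
ee_pos: [0.5433, 0.1366, 0.0965]
tcp_rot: [[0.986, -0.167, 0.0], [-0.167, -0.986, -0.0], [0.0, 0.0, -1.0]]
wrist_force: [-5.5, -1.4, 8.1]
grip_width: 0.0347
[0.5433 0.1366 0.0965] [-5.5049 -1.3739  8.0839] [-0.1139  1.0155  0.0261]
```

```bash
python3 -m handwheel '[[-0.02,0,0,0],[-0.05,0,0,0],[-0.07,0,0,0],[-0.1,0,0,0],[-0.1,0,0,0],[-0.1,0,0,0],[-0.1,0,0,0],[-0.1,0,0,0],[-0.1,0,0,0],[-0.1,0,0,0]]'
python3 - <<'E'
from h import *
np.set_printoptions(precision=4,suppress=True)
st=arm.state(); print(st["ee_pos"],st["wrist_force"],st["moment"])
E
```

```text
time_s: 11.45
ee_pos: [0.5431, 0.1366, 0.0965]
tcp_rot: [[0.986, -0.167, 0.002], [-0.167, -0.986, -0.0], [0.002, -0.0, -1.0]]
wrist_force: [-2.5, -1.9, 5.9]
grip_width: 0.0347
[0.5431 0.1366 0.0965] [-2.5433 -1.9008  5.9233] [-0.1894  0.5415  0.0433]
```

```bash
python3 -m handwheel '[[-0.05,0,0.05,0.03],[-0.05,0,0.1,0.06],[-0.05,0,0.1,0.09],[-0.05,0,0.1,0.12],[-0.05,0,0.1,0.09],[-0.05,0,0.1,0.05],[-0.05,0,0.1,0],[-0.05,0,0.1,-0.04],[-0.05,0,0.1,-0.08],[-0.05,0,0.1,-0.12]]'
python3 - <<'E'
from h import *
np.set_printoptions(precision=4,suppress=True)
st=arm.state(); print(st["ee_pos"],st["wrist_force"],st["moment"])
E
```

```text
time_s: 12.45
ee_pos: [0.5442, 0.1377, 0.0966]
tcp_rot: [[0.999, -0.047, 0.007], [-0.047, -0.999, 0.002], [0.006, -0.002, -1.0]]
wrist_force: [0.1, 1.5, 6.2]
grip_width: 0.0345
[0.5442 0.1377 0.0966] [0.1031 1.4875 6.1879] [ 0.3761  0.0453 -0.037 ]
```

```bash
cat > rd.py <<'E'
from h import *
np.set_printoptions(precision=4,suppress=True)
for i in range(3):
    arm.camera("top"); st=arm.state(); R=st["tcp_rot"]
    print(round(st["time_s"],2),st["ee_pos"],st["wrist_force"],st["moment"],"yaw",np.degrees(np.arctan2(R[1,0],R[0,0])).round(2),"tz",R[:2,2])
E
python3 rd.py
```

```text
12.5 [0.5441 0.1376 0.0966] [-0.1206  1.261   6.6182] [ 0.2822  0.0206 -0.038 ] yaw -2.61 tz [0.0066 0.002 ]
12.55 [0.5441 0.1376 0.0966] [0.1978 1.1637 6.9742] [ 0.346   0.0311 -0.0782] yaw -2.74 tz [0.0065 0.0019]
12.6 [0.5441 0.1376 0.0966] [0.2281 1.7487 6.995 ] [0.2839 0.0684 0.0564] yaw -2.77 tz [0.0065 0.0019]
```

```bash
python3 -m handwheel '[[-0.07,0.02,0,-0.03],[-0.14,0.03,0,-0.06],[-0.14,0.03,0,-0.1],[-0.14,0.03,0,-0.14],[-0.14,0.03,0,-0.18],[-0.14,0.03,0,-0.22],[-0.14,0.03,0,-0.26],[-0.14,0.03,0,-0.3],[-0.14,0.03,0,-0.34],[-0.14,0.03,0,-0.34]]'
python3 rd.py
```

```text
time_s: 13.6
ee_pos: [0.5416, 0.1373, 0.0945]
tcp_rot: [[0.958, 0.288, 0.004], [0.288, -0.958, 0.002], [0.005, -0.001, -1.0]]
wrist_force: [3.5, 2.9, -0.1]
grip_width: 0.0344
13.65 [0.5413 0.1374 0.0942] [ 3.6918  4.5644 -1.0276] [ 0.8325 -0.6859 -0.0066] yaw 16.67 tz [0.0036 0.0021]
13.7 [0.5412 0.1375 0.094 ] [3.1772 5.1427 0.3479] [ 0.8938 -0.7524  0.0465] yaw 16.67 tz [0.0033 0.0023]
13.75 [0.5412 0.1375 0.094 ] [3.8499 4.8561 0.5858] [ 0.8622 -0.7196 -0.0508] yaw 16.66 tz [0.0032 0.0023]
```

```bash
python3 -m handwheel '[[0.04,-0.02,0,-0.01],[0.08,-0.04,0,-0.03],[0.12,-0.04,0,-0.05],[0.12,-0.04,0.05,-0.05],[0.12,-0.04,0.1,-0.05],[0.12,-0.04,0.15,-0.05],[0.12,-0.04,0.2,-0.05],[0.12,-0.04,0.25,-0.05],[0.12,-0.04,0.3,-0.05],[0.12,-0.04,0.3,-0.05]]'
python3 rd.py
```

```text
time_s: 14.75
ee_pos: [0.5409, 0.1378, 0.0902]
tcp_rot: [[0.942, 0.335, -0.0], [0.335, -0.942, 0.001], [-0.0, -0.001, -1.0]]
wrist_force: [3.3, 5.1, -0.9]
grip_width: 0.0343
14.8 [0.5408 0.1378 0.0902] [ 1.7686  5.0828 -0.0867] [ 0.951  -0.359  -0.0229] yaw 19.57 tz [-0.0005  0.0011]
14.85 [0.5408 0.1378 0.0902] [1.2652 5.5915 0.0826] [ 0.9519 -0.3792 -0.017 ] yaw 19.57 tz [-0.0004  0.0011]
14.9 [0.5409 0.1378 0.0902] [2.541  4.5738 0.1042] [ 0.9541 -0.3693 -0.0913] yaw 19.56 tz [-0.0004  0.0011]
```

```bash
python3 -m handwheel '[[0.04,-0.04,0,0],[0.08,-0.08,0,0],[0.08,-0.08,0.1,0],[0.08,-0.08,0.2,0],[0.08,-0.08,0.3,0],[0.08,-0.08,0.4,0],[0.08,-0.08,0.5,0],[0.08,-0.08,0.6,0],[0.08,-0.08,0.6,0],[0.08,-0.08,0.6,0]]'
python3 rd.py
```

```text
time_s: 15.9
ee_pos: [0.5423, 0.138, 0.0841]
tcp_rot: [[0.942, 0.335, 0.002], [0.335, -0.942, -0.001], [0.002, 0.001, -1.0]]
wrist_force: [5.4, -2.1, -1.5]
grip_width: 0.0347
15.95 [0.5423 0.138  0.0841] [ 7.0059 -2.5545 -2.2125] [-0.3798 -1.1447  0.0333] yaw 19.58 tz [ 0.0021 -0.0006]
16.0 [0.5423 0.138  0.0841] [ 6.5999 -2.3118 -2.3303] [-0.3769 -1.2173  0.008 ] yaw 19.58 tz [ 0.0021 -0.0006]
16.05 [0.5423 0.138  0.0841] [ 5.1331 -1.6416 -2.694 ] [-0.3622 -1.1372  0.0183] yaw 19.58 tz [ 0.002  -0.0006]
```

```bash
python3 -m handwheel '[[0,0,0.1,0],[0.02,0,0.2,0],[0.04,0,0.3,0],[0.04,0,0.4,0],[0.04,0,0.5,0],[0.04,0,0.6,0],[0.04,0,0.7,0],[0.04,0,0.8,0],[0.04,0,0.8,0],[0.04,0,0.8,0]]'
python3 rd.py
```

```text
time_s: 17.05
ee_pos: [0.5412, 0.1385, 0.076]
tcp_rot: [[0.942, 0.335, -0.002], [0.335, -0.942, -0.0], [-0.002, -0.001, -1.0]]
wrist_force: [-0.2, -2.0, -1.1]
grip_width: 0.0344
17.1 [0.5412 0.1385 0.076 ] [-0.4914 -1.7048 -0.7328] [-0.1523  0.0471  0.0367] yaw 19.59 tz [-0.0017 -0.0001]
17.15 [0.5412 0.1385 0.076 ] [-0.2897 -1.6192 -0.9996] [-0.1964  0.0776  0.0627] yaw 19.59 tz [-0.0017  0.    ]
17.2 [0.5413 0.1385 0.076 ] [-1.3936 -2.3575 -0.7012] [-0.1007  0.1408 -0.0019] yaw 19.59 tz [-0.0015  0.0001]
```

Nearly home; the lateral force dropped, consistent with the ball having clicked. I'll press a little further to seat it on the collar.

```bash
python3 -m handwheel '[[0,0,0.1,0],[0,0,0.2,0],[0,0,0.3,0],[0,0,0.4,0],[0,0,0.5,0],[0,0,0.5,0],[0,0,0.5,0],[0,0,0.5,0],[0,0,0.5,0],[0,0,0.5,0]]'
python3 rd.py
```

```text
time_s: 18.2
ee_pos: [0.5416, 0.1386, 0.0757]
tcp_rot: [[0.942, 0.336, -0.003], [0.336, -0.942, -0.0], [-0.003, -0.001, -1.0]]
wrist_force: [-15.6, -3.2, 25.1]
grip_width: 0.0346
18.25 [0.5417 0.1386 0.0757] [-14.6774  -3.2348  24.0212] [-0.4441  2.5897 -0.0069] yaw 19.6 tz [-0.0028 -0.0004]
18.3 [0.5417 0.1386 0.0757] [-14.6232  -3.9562  23.9701] [-0.4281  2.6168 -0.022 ] yaw 19.61 tz [-0.0028 -0.0004]
18.35 [0.5417 0.1387 0.0757] [-15.1288  -2.7577  24.5539] [-0.5096  2.5622 -0.0234] yaw 19.61 tz [-0.0028 -0.0004]
```

```bash
python3 -m handwheel '[[0,0,-0.15,0],[0,0,-0.3,0],[0,0,-0.4,0],[0,0,-0.4,0],[0,0,-0.4,0],[0,0,-0.4,0],[0,0,-0.4,0],[0,0,-0.4,0],[0,0,-0.4,0],[0,0,-0.4,0]]'
python3 rd.py
python3 -m handwheel '[[0,0,0,0],[0,0,0,0],[0,0,0,0],[0,0,0,0],[0,0,0,0],[0,0,0,0],[0,0,0,0],[0,0,0,0],[0,0,0,0],[0,0,0,0]]' 6.0
python3 rd.py
```

```text
time_s: 19.35
ee_pos: [0.5417, 0.1387, 0.0758]
tcp_rot: [[0.942, 0.335, -0.001], [0.335, -0.942, 0.0], [-0.001, -0.001, -1.0]]
wrist_force: [-5.6, -0.8, 6.9]
grip_width: 0.0346
19.4 [0.5417 0.1387 0.0759] [-5.2258 -0.8141  5.6152] [-0.072   0.859   0.0248] yaw 19.59 tz [-0.001   0.0003]
19.45 [0.5417 0.1387 0.0759] [-4.6825 -1.0676  6.8905] [-0.1125  0.826   0.0251] yaw 19.59 tz [-0.001   0.0003]
19.5 [0.5418 0.1386 0.0759] [-5.2994 -0.0771  7.0236] [-0.1144  0.8056  0.0316] yaw 19.59 tz [-0.001   0.0003]
time_s: 20.5
ee_pos: [0.5419, 0.1384, 0.0753]
tcp_rot: [[0.942, 0.335, 0.0], [0.335, -0.942, -0.0], [0.0, 0.0, -1.0]]
wrist_force: [-0.1, 0.1, 0.1]
grip_width: 0.0599
20.55 [0.5419 0.1385 0.0753] [-0.02    0.0795  0.8708] [ 0.0257 -0.008  -0.043 ] yaw 19.58 tz [0. 0.]
20.6 [0.5419 0.1385 0.0753] [-0.0187 -0.2588  0.1476] [-0.0611  0.0417 -0.0616] yaw 19.58 tz [ 0. -0.]
20.65 [0.5419 0.1385 0.0753] [0.6022 0.6579 0.0081] [-0.0024  0.0159  0.0095] yaw 19.58 tz [-0. -0.]
```

Released with zero contact force. Lift clear, then look.

```bash
python3 -m handwheel '[[0,0,-0.5,0],[0,0,-1.5,0],[0,0,-3,0],[0,0,-5,0],[0,0,-7.5,0],[0,0,-10,0],[0,0,-12.5,0],[0,0,-14.5,0],[0,0,-15.5,0],[0,0,-16,0]]'
python3 rd.py
python3 - <<'E'
from h import *
st=arm.state(); c=arm.camera("wrist"); cv2.imwrite("pics/w9.png",c["color"][:,:,::-1])
s=arm.camera("scene");cv2.imwrite("pics/s9.png",cv2.resize(s["color"][130:270,140:320,::-1],None,fx=4,fy=4,interpolation=2))
np.savez("w9.npz",ee=st["ee_pos"],R=st["tcp_rot"])
p=proj(c,[.541,.1373,.124],st);print(p,proj(s,[.541,.1373,.124]),proj(s,[.541,.1373,.062])); u,v=int(p[0])-60,int(p[1])-60;print(u,v)
cv2.imwrite("pics/w9z.png",cv2.resize(c["color"][v:v+120,u:u+120,::-1],None,fx=5,fy=5,interpolation=2))
E
```

```text
time_s: 21.65
ee_pos: [0.5426, 0.1386, 0.2376]
tcp_rot: [[0.942, 0.335, 0.003], [0.335, -0.942, 0.0], [0.003, 0.001, -1.0]]
wrist_force: [-0.8, 0.2, 0.6]
grip_width: 0.0596
21.7 [0.5425 0.1386 0.2373] [-0.1568 -0.3623  0.9212] [ 0.0216 -0.0534 -0.0118] yaw 19.58 tz [0.0026 0.0003]
21.75 [0.5421 0.1385 0.236 ] [ 0.2171 -0.166  -1.2797] [-0.0015 -0.0121  0.022 ] yaw 19.58 tz [0.0011 0.0001]
21.8 [0.5416 0.1384 0.2348] [ 0.8958 -0.4366 -0.26  ] [ 0.031  -0.0406 -0.0597] yaw 19.58 tz [-0.0008 -0.0001]
[257.93731152 187.46842495] [240.81969716 160.16994651] [242.02163861 183.1277218 ]
197 127
```

View pics/s9.png

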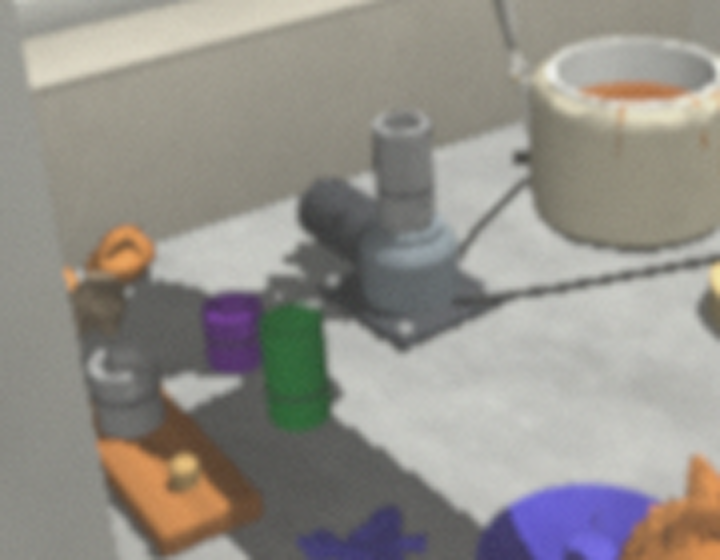

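View pics/w9z.png

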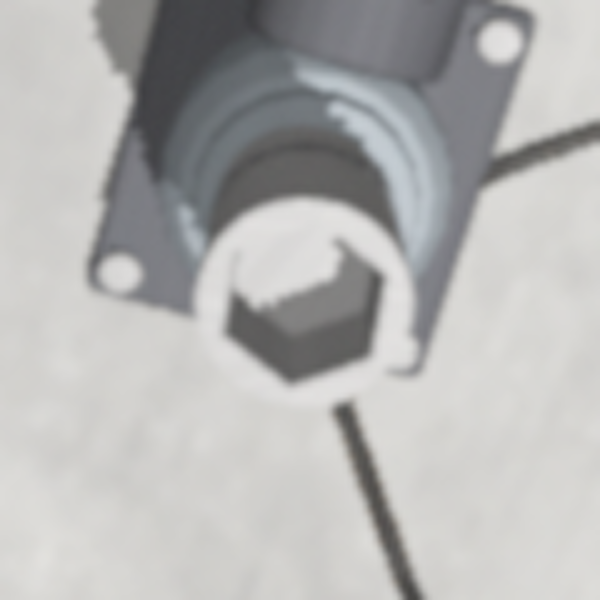

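Run:
```python
from h import *
w=np.load("w9.npz"); st={"ee_pos":w["ee"],"tcp_rot":w["R"]}
c=arm.camera("wrist"); print(onz(c,197+305/5-.4,127+302/5-.4,.124,st))
print(arm.state()["time_s"],arm.state()["wrist_force"]); print(arm.finish_job())
```

```text
[0.54128216 0.13769121 0.124     ]
21.95 [0.01766214 0.72095425 0.12869948]
the job is handed in; nothing more can be done
None
```

The taller socket is on the nut runner's square drive, pressed home and released. I handed the job in at about 22 s, well inside the 72 s limit.

**How it went:** I lifted the socket off the rack and set it on the drive tip. It missed the square on the first touch. While I turned it the press pushed the tool about 1 mm to the side, so I corrected that and it dropped in at a tool yaw of about 17°. I pressed it down in small steps.

**Last checks:**
- **Depth:** the tool went down 20.8 mm from first contact, against a 21 mm drive, and stopped hard. The final press was about 25 N vertically (roughly 29 N in total) at the wrist, under the 60 N limit.
- **Position:** the wrist camera put the socket's top at (0.5413, 0.1377). I had measured the drive axis at (0.541, 0.1373), so they agree within about 0.5 mm.
- **Scene view:** the taller socket stands upright on the collar and the shorter one is still in the rack. The wrist force was near zero after release.

**Not checked directly:**
- **Spring ball:** I have no reading of it. That it clicked in is inferred from the side force dropping off near the bottom and from the full depth.
- **Tape roll and wax fitting:** I did not re-measure them. Nothing came near them, and there was no force sign of contact.

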